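Line up the condiments by height on the coaster board

ROBOT

A 7-joint arm with a two-finger parallel gripper is mounted at the origin on a cart in front of the work surface, level with it; the furniture and walls round the work are solid. World frame = base frame: x ahead of the robot, y to its left, z up, the work surface at z = 0. Lengths are in mm, angles in degrees, forces in N, time in s.
With the tool pointing down it reaches from about 425 to 800 mm from the base axis. Payload 8.3 kg.
Tool frame: the origin (TCP) lies midway between the tips of the shut fingers; the grasp point (between the pads) lies 19 mm behind it; z points along the fingers, y is the line along which they close (so a half turn about z gives the same grasp; the last joint's range is limited). The gripper opens to 85 mm and grips with 20 to 120 N. Pads are 22 mm wide; open, the fingers measure 114 mm over their backs; the gripper's body (76 mm by 85 mm) begins 54 mm behind the grasp point. The pads swing forward as they close: fully open they stand 13 mm farther back than shut.
Start: joints at [63.146, 21.967, 0.94, 78.501, -0.361, 79.538, -2.664], TCP at [246.755, -574.208, 231.279] pointing down, gripper open.
Joint ranges: [-169.22, 169.22], [-14.56, 117.87], [-87.37, 89.26], [10.42, 133.3], [-82.24, 262.24], [0.94, 117.77], [-172.7, 172.7]. Speed limits (degrees/s): [136.94, 136.94, 172.46, 172.46, 180, 180, 180].

INTERFACE

Orientations are given as a 3x3 rotation matrix whose columns are the frame's x, y, z axes.
In Python, from plant import bot, eyes, monitor, job_done gives the robot as it stands (bot), with the cameras (eyes), the job as plain functions and the readings (monitor).
- The arm moves only by the shell command python3 shift.py 'ROWS' [OPENING] [FORCE]. ROWS is 1 to 5 rows, parted by a bar, with the numbers parted by spaces; each row has 6 numbers: dx, dy, dz in shares of 250 mm (1.0 is 250 mm), then a rotation vector rx, ry, rz in normalised numbers (1 is 360 degrees); each row is the pose to reach, as a shift and turn from the pose commanded when the command began, along the tool's axes at that moment; what a row does not reach only later rows make up. A row lasts 1/10 s, in which the tool goes at most 50 mm and 8.59 degrees, less where a joint would pass 70% of its speed; a pose out of reach is approached as far as the arm can. OPENING is the finger opening in mm, set as the command begins (- or left out keeps the last). The fingers move at their own pace and stop on an object; FORCE is the grip in N (left out, the last holds). Time passes only in rows, so rows that do not move let the fingers close. It prints the time, the measured TCP pose, the force, the opening and the grip force at its end. Shift and turn numbers lie between -1 and 1, and a call with a number outside is refused. Input that does not fit is refused with a message, and nothing moves.
- monitor.observe(): the state, without advancing time (a new reading comes with each control period).
- eyes.snapshot(name): name is "scene" or "top"; returns a dict with "pixels" (400x640x3 uint8, red, green, blue), "fov_y" (degrees; the focal length in pixels is half the picture's height over the tangent of half this angle, whatever the lens; pixels are square), "cx", "cy" (the principal point, pixels), "R" (3x3) and "t" (3): a world point X has camera coordinates R X + t. Camera axes: x right, y down, z forward; pixel columns grow to the right and rows downward; lengths in mm; the calibration is good to about 2 mm. A picture is of the moment at which its call begins. There is no depth.
- job_done(): hands the job in; it is judged then, once.
The state is a dict: "clock": time; "qpos": joint angles; "qvel": joint speeds; "joint_torque": joint torques, N m; "ee_pos": TCP position; "tcp_rot": TCP orientation; "contact_force": force on the tool from outside, world axes, zero at the start; "torque": the same for the moment, N m; "finger_gap": finger opening in mm; "grasp_force": force on a finger pad.
Only numpy, scipy, OpenCV 4.12 (cv2) and the standard library are available. Lean on these libraries where they do the work, as an engineer would, in place of code of your own. Each camera call takes 0.05 s, during which the arm holds its last target. There are 200 camera calls.

TASK

Tidy the worktop: stand the drink bottle, the pepper mill, the spice jar with the red cap and the jam jar on the four cork coasters of the wooden board, one centred on each, upright, in order of height, with the tallest at the end where the salt shaker stands and the shortest at the garlic's end. Tip nothing over, and leave the salt shaker and the garlic where they are.

Things in the scene. Friction and masses are not known exactly. Their poses are not given: they have to be found in the camera images.
- bottle: the tallest: a dark brown half-litre drink bottle with an orange sleeve and red cap, 225 mm tall; body 63 mm in diameter up to 146 mm, slim neck 30 mm in diameter above that (from above only the neck can be taken, at about 200 mm). About 0.46 kg. Origin: centre of its underside, z up
- pepper_mill: second tallest: dark wooden pepper mill, 170 mm tall, foot 58 mm in diameter, rigid; its round head, from 123 to 159 mm up, is 48 mm in diameter with a 12 mm knob on top. About 0.18 kg. Origin: centre of its underside, z up
- spice_jar: third tallest: slim glass spice jar with a red cap, 105 mm tall, 41 mm in diameter all the way up. About 0.11 kg. Origin: centre of its underside, z up
- jam_jar: the shortest: jam jar with a green lid, 86 mm tall, 60 mm in diameter up to 75 mm, the lid 56 mm. About 0.36 kg. Origin: centre of its underside, z up
- coaster_1: round cork coaster 76 mm in diameter, fixed in the wooden board at the left end of the row. The four are alike, in a straight row, 90 mm apart. Origin: centre of its underside, 10 mm above the worktop; its top, where things stand, is 3 mm above that (13 mm above the worktop). y axis along the row towards the left end
- coaster_2: round cork coaster 76 mm in diameter, fixed in the wooden board at the second place from the left end of the row. The four are alike, in a straight row, 90 mm apart. Origin: centre of its underside, 10 mm above the worktop; its top, where things stand, is 3 mm above that (13 mm above the worktop). y axis along the row towards the left end
- coaster_3: round cork coaster 76 mm in diameter, fixed in the wooden board at the third place from the left end of the row. The four are alike, in a straight row, 90 mm apart. Origin: centre of its underside, 10 mm above the worktop; its top, where things stand, is 3 mm above that (13 mm above the worktop). y axis along the row towards the left end
- coaster_4: round cork coaster 76 mm in diameter, fixed in the wooden board at the right end of the row. The four are alike, in a straight row, 90 mm apart. Origin: centre of its underside, 10 mm above the worktop; its top, where things stand, is 3 mm above that (13 mm above the worktop). y axis along the row towards the left end
- salt_shaker: salt shaker, clear glass and grey, 44 mm in diameter, 90 mm tall; it stands on the worktop beyond one end of the board (either end), 85 mm from the centre of the last coaster there, and shows where the tallest goes. To be left alone. Origin: centre of its underside
- garlic: pale garlic bulb about 50 mm across and 51 mm tall, on the worktop beyond the other end of the board, 85 mm from the centre of the last coaster there. To be left alone. Origin: centre of its underside. (Mind the cabinet on the wall behind the left part of the board: its front is 0.60 m ahead of the robot, its underside 0.52 m up; hands and wrists keep clear of it)

How it is judged (in metres and radians):
At the end, for the whole second after the job is handed in: Each of the four stands upright (within 0.1 rad) and at rest on a coaster, its centre within 12 mm of the coaster's centre; counted from the salt shaker's end they are the drink bottle, the pepper mill, the spice jar, the jam jar. The salt shaker and the garlic stand within 30 mm of where they were ((horizontal distance between bottle and coaster_1 below 0.012 m or horizontal distance between bottle and coaster_2 below 0.012 m or horizontal distance between bottle and coaster_3 below 0.012 m or horizontal distance between bottle and coaster_4 below 0.012 m) and horizontal distance between bottle and salt_shaker below 0.13 m and angle between each of bottle, pepper_mill, spice_jar, jam_jar's own z axis and vertical below 0.1 rad and height (world z) of bottle between 0.009 and 0.019 m and linear speed of each of bottle, pepper_mill, spice_jar, jam_jar below 0.02 m/s and angular speed of each of bottle, pepper_mill, spice_jar, jam_jar below 0.5 rad/s and (horizontal distance between pepper_mill and coaster_1 below 0.012 m or horizontal distance between pepper_mill and coaster_2 below 0.012 m or horizontal distance between pepper_mill and coaster_3 below 0.012 m or horizontal distance between pepper_mill and coaster_4 below 0.012 m) and horizontal distance between pepper_mill and salt_shaker between 0.13 and 0.22 m and height (world z) of pepper_mill between 0.009 and 0.019 m and (horizontal distance between spice_jar and coaster_1 below 0.012 m or horizontal distance between spice_jar and coaster_2 below 0.012 m or horizontal distance between spice_jar and coaster_3 below 0.012 m or horizontal distance between spice_jar and coaster_4 below 0.012 m) and horizontal distance between spice_jar and salt_shaker between 0.22 and 0.31 m and height (world z) of spice_jar between 0.009 and 0.019 m and (horizontal distance between jam_jar and coaster_1 below 0.012 m or horizontal distance between jam_jar and coaster_2 below 0.012 m or horizontal distance between jam_jar and coaster_3 below 0.012 m or horizontal distance between jam_jar and coaster_4 below 0.012 m) and horizontal distance between jam_jar and salt_shaker above 0.31 m and height (world z) of jam_jar between 0.009 and 0.019 m and distance of each of salt_shaker, garlic from where it was at the start of the episode below 0.03 m and angle between each of salt_shaker, garlic's own z axis and vertical below 0.3 rad); the robot touches nothing.
It fails at once if the salt shaker is shifted by more than 30 mm or knocked over (distance of salt_shaker from where it was at the start of the episode above 0.03 m or angle between salt_shaker's own z axis and vertical above 0.5 rad).
It fails at once if the garlic is shifted by more than 30 mm or knocked over (distance of garlic from where it was at the start of the episode above 0.03 m or angle between garlic's own z axis and vertical above 0.5 rad).
It fails at once if one of the four things is tipped over (angle between any of bottle, pepper_mill, spice_jar, jam_jar's own z axis and vertical above 0.7 rad).
It also fails if it takes over 128 s, if anything falls off the work surface, if the arm or the gripper's body presses on something with over 40 N, if the wrist force passes 120 N, or if a joint passes its speed limit or range.

## Working session

There is one attempt and no reset: what is moved stays moved. The work goes in short steps, Python scripts to look and compute and a shell command to move; the robot and the scene stay as the last step left them, time stands still between calls to the robot, and variables do not carry over. Pictures are saved under pics/ and viewed, at most 14 in all, crops included, and the job is handed in when it is done.

```bash
ls; mkdir -p pics; python3 - <<'E'
from plant import bot, eyes, monitor, job_done
import cv2,json,numpy as np
s=monitor.observe();print({k:np.round(v,3).tolist() for k,v in s.items()})
for n in("scene","top"):
    p=eyes.snapshot(n);cv2.imwrite(f"pics/{n}0.png",p["pixels"][:,:,::-1])
    print(n,p["fov_y"],p["cx"],p["cy"],np.round(p["R"],4).tolist(),np.round(p["t"],1).tolist(), [k for k in p])
E
```

```text
pics
plant.py
shift.py
{'clock': 0.0, 'qpos': [63.147, 22.017, 0.935, 78.563, -0.36, 79.538, -2.664], 'qvel': [-0.077, -0.086, -0.072, 0.019, 0.024, -0.029, 0.064], 'joint_torque': [-0.0, -62.76, 0.844, -37.183, 0.017, 0.014, 0.0], 'ee_pos': [246.563, -573.745, 230.249], 'tcp_rot': [[0.919, 0.395, -0.001], [0.395, -0.919, 0.002], [-0.0, -0.002, -1.0]], 'contact_force': [-0.029, 0.274, 0.893], 'torque': [-0.023, -0.006, -0.017], 'grasp_force': 0.0, 'finger_gap': 85.538}
scene 55.55510772155371 310.5231912778826 199.17761696221822 [[-0.7818, -0.6234, -0.0142], [-0.3159, 0.4155, -0.8529], [0.5376, -0.6623, -0.5218]] [406.4, 204.4, 581.3] ['pixels', 'fov_y', 'cx', 'cy', 'R', 't']
top 56.51777982835679 318.51665294017033 202.83959746417952 [[0.0269, -0.9987, 0.0429], [-0.9973, -0.0297, -0.0672], [0.0683, -0.041, -0.9968]] [-34.3, 508.7, 857.6] ['pixels', 'fov_y', 'cx', 'cy', 'R', 't']
```

View pics/scene0.png

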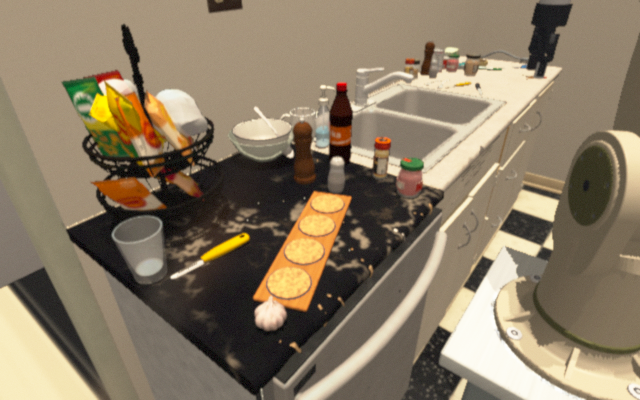

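View pics/top0.png

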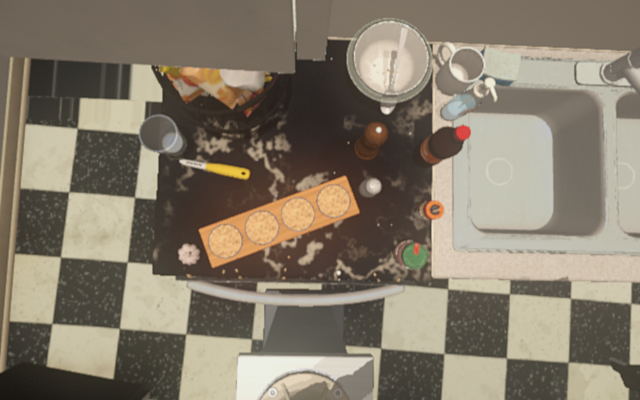

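The scene view shows four coasters in a row from (290,282) to (327,203), with the salt shaker (337,175) at the far end and the garlic (270,316) at the near end. In the top view the coasters run from (225,240) to (333,200), with the salt at (372,186) and the garlic at (188,254). The targets in the top view are the mill knob (376,128), bottle cap (463,132), spice cap (434,210) and jam lid (414,256).

```bash
cat > h.py <<'E'
import cv2,numpy as np
from plant import bot, eyes, monitor, job_done
def ray(p,u,v):
    f=200/np.tan(np.radians(p["fov_y"]/2)); R=np.array(p["R"]);C=-R.T@np.array(p["t"])
    d=R.T@np.array([(u-p["cx"])/f,(v-p["cy"])/f,1]); return C,d/np.linalg.norm(d)
def onz(p,u,v,z):
    C,d=ray(p,u,v); return C+d*(z-C[2])/d[2]
def proj(p,X):
    f=200/np.tan(np.radians(p["fov_y"]/2)); c=np.array(p["R"])@np.array(X)+np.array(p["t"])
    return np.array([p["cx"]+f*c[0]/c[2],p["cy"]+f*c[1]/c[2]])
def tri(a,b):
    A=[];y=[]
    for C,d in(a,b):
        P=np.eye(3)-np.outer(d,d);A.append(P);y.append(P@C)
    X=np.linalg.lstsq(np.vstack(A),np.hstack(y),rcond=None)[0]
    return X,[np.linalg.norm(P@X-q) for P,q in zip(A,y)]
def blobs(p,lo,hi,box,amin=20):
    """HSV mask inside box (x0,y0,x1,y1): centroid, area, bbox"""
    h=cv2.cvtColor(np.ascontiguousarray(p["pixels"]),cv2.COLOR_RGB2HSV)
    m=cv2.inRange(h,np.array(lo),np.array(hi)); k=np.zeros_like(m);x0,y0,x1,y1=box;k[y0:y1,x0:x1]=m[y0:y1,x0:x1]
    n,_,s,c=cv2.connectedComponentsWithStats(k)
    return [(np.round(c[i],1).tolist(),s[i].tolist()) for i in range(1,n) if s[i][4]>=amin]
E
python3 - <<'E'
from h import *
t=eyes.snapshot("top");s=eyes.snapshot("scene")
for p,bx in((t,(195,170,365,275)),(s,(250,185,355,310))):
    print('coast',blobs(p,(8,60,120),(28,160,255),bx,100))
    for q in(t['pixels'][200,333],t['pixels'][240,235],s['pixels'][203,327]): pass
hs=lambda p,u,v:cv2.cvtColor(np.ascontiguousarray(p["pixels"]),cv2.COLOR_RGB2HSV)[v,u]
print([hs(t,*q) for q in((333,200),(225,240),(248,250),(463,132),(434,210),(415,257),(376,128),(372,184),(370,145))])
print([hs(s,*q) for q in((327,203),(290,282),(304,283),(342,87),(382,142),(411,163),(304,127),(336,163))])
a=cv2.resize(np.ascontiguousarray(t['pixels'][110:280,330:480,::-1]),None,fx=3.5,fy=3.5,interpolation=cv2.INTER_CUBIC)
b=cv2.resize(np.ascontiguousarray(s['pixels'][75:225,280:440,::-1]),None,fx=4,fy=4,interpolation=cv2.INTER_CUBIC)
cv2.imwrite('pics/a.png',a);cv2.imwrite('pics/b.png',b)
for n,p in(('t',t),('s',s)): print(n,-np.array(p['R']).T@np.array(p['t']))
E
```

```text
coast [([279.8, 219.8], [198, 170, 162, 104, 7390]), ([310.1, 252.3], [298, 241, 25, 24, 283]), ([342.7, 267.5], [334, 259, 20, 16, 126])]
coast [([326.9, 203.9], [310, 195, 35, 19, 510]), ([296.9, 211.8], [291, 203, 16, 18, 152]), ([316.5, 225.5], [298, 215, 38, 22, 666]), ([303.8, 251.3], [283, 238, 42, 28, 880]), ([286.9, 284.9], [255, 267, 57, 43, 1338])]
[array([ 16, 121, 219], dtype=uint8), array([ 16, 120, 219], dtype=uint8), array([ 15, 145, 221], dtype=uint8), array([  1, 176, 216], dtype=uint8), array([ 17,  61, 167], dtype=uint8), array([ 55,  84, 142], dtype=uint8), array([ 17,  34, 197], dtype=uint8), array([ 16,  32, 223], dtype=uint8), array([ 12, 131,  68], dtype=uint8)]
[array([ 21, 141, 253], dtype=uint8), array([ 21, 141, 253], dtype=uint8), array([ 18, 152, 250], dtype=uint8), array([178, 235, 126], dtype=uint8), array([ 12, 243, 237], dtype=uint8), array([ 60, 118, 130], dtype=uint8), array([ 12, 201, 114], dtype=uint8), array([ 19,  53, 223], dtype=uint8)]
t [449.63272665  15.99665284 890.48692698]
s [ 69.73056343 553.41639738 483.46513575]
```

View pics/a.png

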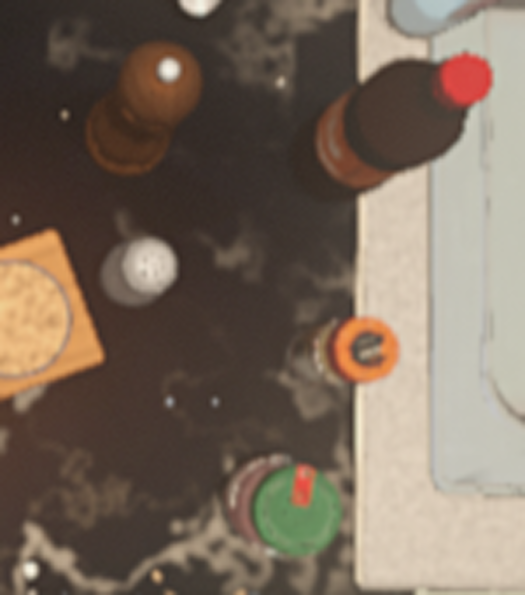

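View pics/b.png

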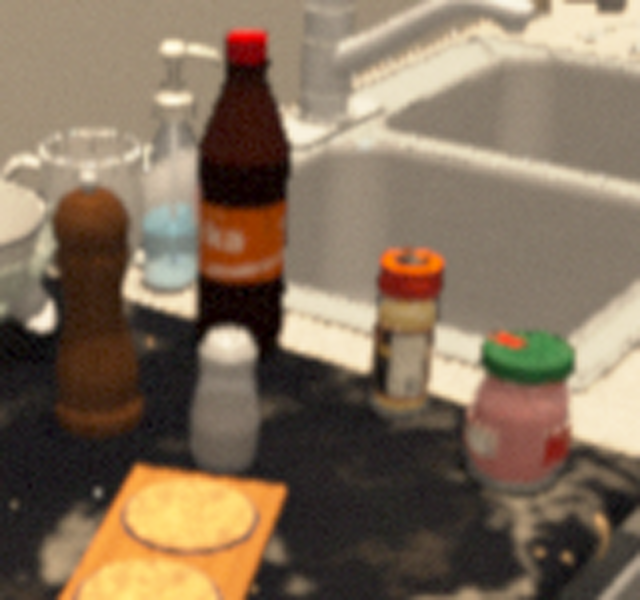

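In crop a the knob sits at (168,69), the red cap at (466,79), the orange cap at (364,350) and the green lid at (296,509). In crop b the matching tops are at (89,176), (247,35), (411,257) and (528,347).

```bash
python3 - <<'E'
from h import *
t=eyes.snapshot("top");s=eyes.snapshot("scene")
A=lambda x,y:(330+x/3.5-.36,110+y/3.5-.36); B=lambda x,y:(280+x/4-.375,75+y/4-.375)
for n,a,b,z in(('mill',(168,69),(89,178),168),('bottle',(466,79),(247,38),225),('spice',(364,350),(411,257),105),('jam',(296,509),(528,347),86),('salt',(149,266),(227,335),90)):
    X,e=tri(ray(t,*A(*a)),ray(s,*B(*b)))
    print(n,X.round(1),np.round(e,1),'top@z',onz(t,*A(*a),z).round(1),'scene@z',onz(s,*B(*b),z).round(1))
# coasters
res={}
for p,n,bx in((t,'top',(195,172,365,270)),(s,'scene',(250,185,355,310))):
    h=cv2.cvtColor(np.ascontiguousarray(p["pixels"]),cv2.COLOR_RGB2HSV)
    m=cv2.inRange(h,np.array((6,80,120)),np.array((28,255,255)));k=np.zeros_like(m);x0,y0,x1,y1=bx;k[y0:y1,x0:x1]=m[y0:y1,x0:x1]
    k=cv2.morphologyEx(k,cv2.MORPH_CLOSE,np.ones((3,3)));k=cv2.morphologyEx(k,cv2.MORPH_OPEN,np.ones((7,7)))
    c=max(cv2.findContours(k,cv2.RETR_EXTERNAL,cv2.CHAIN_APPROX_NONE)[0],key=cv2.contourArea)[:,0]
    W=np.array([onz(p,u,v,11)[:2] for u,v in c],np.float32)
    r=cv2.minAreaRect(W);print(n,'board',np.round(r[0],1),np.round(r[1],1),round(r[2],2))
    # rectified board picture for coaster detection: world plane z=13, 1 mm/px
    f=200/np.tan(np.radians(p["fov_y"]/2));K=np.array([[f,0,p["cx"]],[0,f,p["cy"]],[0,0,1]]);R=np.array(p["R"]);tt=np.array(p["t"])
    H=K@np.column_stack([R[:,0],R[:,1],R@[0,0,13]+tt])
    # out px (i,j): y=350-i, x=700-j
    M=H@np.array([[0,-1,750],[-1,0,350],[0,0,1]])
    im=cv2.warpPerspective(np.ascontiguousarray(p["pixels"]),M,(600,450),flags=cv2.INTER_CUBIC|cv2.WARP_INVERSE_MAP)
    cv2.imwrite(f'pics/r_{n}.png',im[:,:,::-1])
    g=cv2.GaussianBlur(cv2.cvtColor(im,cv2.COLOR_RGB2GRAY),(0,0),2)
    cs=cv2.HoughCircles(g,cv2.HOUGH_GRADIENT_ALT,1,70,param1=60,param2=.5,minRadius=34,maxRadius=43)
    if cs is not None:
        for q in cs[0]: print(n,'circle',750-q[1],350-q[0],q[2])
E
```

```text
mill [ 648.3 -128.5  166.5] [1.5 1.5] top@z [ 649.  -127.4  168. ] scene@z [ 644.1 -125.9  168. ]
bottle [ 634.4 -276.6  221.6] [0.7 0.7] top@z [ 634.  -274.7  225. ] scene@z [ 626.6 -266.3  225. ]
spice [ 495.3 -263.2  107.8] [1. 1.] top@z [ 496.2 -263.6  105. ] scene@z [ 497.7 -269.9  105. ]
jam [ 396.  -228.8   86.5] [1.5 1.5] top@z [ 397.3 -228.1   86. ] scene@z [ 395.3 -231.    86. ]
salt [ 545.4 -133.5   88.1] [0.4 0.4] top@z [ 545.6 -132.9   90. ] scene@z [ 542.8 -130.6   90. ]
top board [465.7  69.9] [106.2 371.3] 20.72
top circle 517.0 -56.0 38.473934
top circle 415.0 193.0 38.299953
top circle 453.0 116.0 39.146996
top circle 482.0 26.0 38.004833
scene board [469.   75.7] [123.  374.8] 22.51
scene circle 411.0 197.0 38.928978
scene circle 445.0 114.0 39.15833
scene circle 483.0 28.0 38.103657
scene circle 516.0 -54.0 37.997765
```

Both views agree to 2–3 mm. The coaster centres fit c4 (516,-55), c3 (482,29), c2 (449,112) and c1 (415,195), and the salt stands at c4's end. I'll work from the garlic end (jam, spice, mill, then bottle) so nothing already placed is in the way.

Units first: shifts go in shares of 250 mm and turns go in shares of 360 degrees. So 140 mm / 250 = 0.56, -130 mm / 250 = -0.52, -40 degrees / 360 = -0.1111.

```bash
cat > go.py <<'E'
import sys,numpy as np
from plant import bot, eyes, monitor, job_done
# go.py x y z [az]: shift in tool axes to world target, tool down, closing axis at azimuth az
x,y,z=map(float,sys.argv[1:4]); s=monitor.observe(); R=np.array(s["tcp_rot"])
az=float(sys.argv[4]) if len(sys.argv)>4 else 22.
a=np.radians(az);Y=np.array([np.cos(a),np.sin(a),0]);Z=np.array([0,0,-1.]);T=np.column_stack([np.cross(Y,Z),Y,Z])
from scipy.spatial.transform import Rotation as Ro
d=R.T@(np.array([x,y,z])-np.array(s["ee_pos"]))
print("t",round(s["clock"],2),"pos",np.round(s["ee_pos"],1),"shift",d.round(1),"rot",Ro.from_matrix(R.T@T).as_rotvec(degrees=True).round(1),"gap",round(s["finger_gap"],1),"grip",round(s["grasp_force"],1))
E
python3 shift.py '0.08 -0.08 0 0 0 -0.0222 | 0.22 -0.2 0 0 0 -0.0444 | 0.34 -0.32 0 0 0 -0.0667 | 0.46 -0.44 0 0 0 -0.0889 | 0.56 -0.52 0 0 0 -0.1111' 85 40; python3 go.py 396.5 -229 200
```

```text
clock: 0.8
ee_pos: [325.0, -396.9, 231.5]
tcp_rot: [[0.443, 0.896, 0.0], [0.896, -0.443, 0.0], [0.0, 0.0, -1.0]]
contact_force: [0.8, -0.0, -0.1]
finger_gap: 85.5
grasp_force: 0.0
t 0.8 pos [ 325.  -396.9  231.5] shift [182.2 -10.3  31.5] rot [  0.   -0.  -48.3] gap 85.5 grip 0.0
```

In the tool's units: 182 mm / 250 = 0.728, 146 mm / 250 = 0.584, -40 degrees / 360 = -0.1111.

```bash
python3 shift.py '0.144 -0.008 0 0 0 -0.0222 | 0.292 -0.016 0 0 0 -0.0444 | 0.44 -0.024 0 0 0 -0.0667 | 0.584 -0.032 0 0 0 -0.0889 | 0.728 -0.04 0.08 0 0 -0.1111'; python3 shift.py '0 0 0.04 0 0 -0.0222 | 0 0 0.04 0 0 -0.0222';python3 go.py 396.5 -229 60
```

```text
clock: 1.3
ee_pos: [398.9, -231.8, 213.6]
tcp_rot: [[-0.235, 0.972, 0.004], [0.972, 0.235, -0.003], [-0.004, 0.004, -1.0]]
contact_force: [1.2, -0.1, 0.1]
finger_gap: 84.7
grasp_force: 0.0
clock: 1.5
ee_pos: [396.6, -231.2, 200.2]
tcp_rot: [[-0.367, 0.93, -0.002], [0.93, 0.367, 0.001], [0.002, -0.001, -1.0]]
contact_force: [-0.5, -1.1, 0.6]
finger_gap: 84.8
grasp_force: 0.0
t 1.5 pos [ 396.6 -231.2  200.2] shift [  1.8   0.9 140.2] rot [-0.1 -0.1 -0.5] gap 84.8 grip 0.0
```

In the tool's units: 125 mm / 250 = 0.5, 110 mm / 250 = 0.44.

```bash
python3 shift.py '0.008 0.004 0.1 0 0 0 | 0.008 0.004 0.24 0 0 0 | 0.008 0.004 0.36 0 0 0 | 0.008 0.004 0.44 0 0 0 | 0.008 0.004 0.5 0 0 0'; python3 shift.py '0 0 0.06 0 0 0 | 0 0 0.12 0 0 0 | 0 0 0.176 0 0 0 | 0 0 0.176 0 0 0'; python3 shift.py '0 0 0 0 0 0 | 0 0 0 0 0 0 | 0 0 0 0 0 0 | 0 0 0 0 0 0 | 0 0 0 0 0 0' 40 40; python3 go.py 450 -60 150
```

```text
clock: 2.0
ee_pos: [396.4, -231.3, 75.4]
tcp_rot: [[-0.356, 0.935, -0.001], [0.935, 0.356, 0.0], [0.001, -0.001, -1.0]]
contact_force: [0.4, -0.1, -0.2]
finger_gap: 84.7
grasp_force: 0.0
clock: 2.4
ee_pos: [396.0, -230.9, 31.2]
tcp_rot: [[-0.357, 0.934, -0.002], [0.934, 0.357, 0.001], [0.002, -0.002, -1.0]]
contact_force: [0.8, 1.0, 1.4]
finger_gap: 84.7
grasp_force: 0.0
clock: 2.9
ee_pos: [397.5, -231.2, 33.9]
tcp_rot: [[-0.361, 0.933, 0.001], [0.933, 0.361, -0.002], [-0.002, 0.0, -1.0]]
contact_force: [-3.9, -0.1, 8.0]
finger_gap: 58.1
grasp_force: 41.2
t 2.9 pos [ 397.5 -231.2   33.9] shift [ 140.6  110.7 -116.4] rot [ 0.   0.1 -0.9] gap 58.1 grip 41.2
```

In the tool's units: -85 mm / 250 = -0.34, -75 mm / 250 = -0.3.

```bash
python3 shift.py '0 0 -0.04 0 0 0 | 0 0 -0.12 0 0 0 | 0 0 -0.22 0 0 0 | 0 0 -0.3 0 0 0 | 0 0 -0.34 0 0 0'; python3 go.py 450 -60 120; python3 go.py 414.9 195.5 120
```

```text
clock: 3.4
ee_pos: [398.1, -230.6, 119.7]
tcp_rot: [[-0.362, 0.932, 0.003], [0.932, 0.362, -0.002], [-0.002, 0.002, -1.0]]
contact_force: [0.6, 0.1, -4.8]
finger_gap: 57.8
grasp_force: 44.4
t 3.4 pos [ 398.1 -230.6  119.7] shift [140.2 110.2  -0.4] rot [ 0.1  0.1 -0.8] gap 57.8 grip 44.4
t 3.4 pos [ 398.1 -230.6  119.7] shift [391.1 170.   -0.9] rot [ 0.1  0.1 -0.8] gap 57.8 grip 44.4
```

In the tool's units: 155 mm / 250 = 0.62, 120 mm / 250 = 0.48, -0.5 degrees / 360 = -0.0014.

```bash
python3 shift.py '0.08 0.06 0 0 0 0 | 0.2 0.16 0 0 0 0 | 0.34 0.26 0 0 0 0 | 0.48 0.38 0 0 0 0 | 0.62 0.46 0 0 0 -0.0014';python3 shift.py '0.16 0.04 0 0 0 0 | 0.32 0.08 0 0 0 0 | 0.48 0.12 0 0 0 0 | 0.64 0.16 0 0 0 0 | 0.78 0.192 0 0 0 0';python3 go.py 414.9 195.5 120
```

```text
clock: 3.9
ee_pos: [448.9, -41.9, 117.5]
tcp_rot: [[-0.371, 0.929, 0.001], [0.929, 0.371, 0.0], [0.0, 0.001, -1.0]]
contact_force: [0.2, 0.2, -4.6]
finger_gap: 58.1
grasp_force: 44.4
clock: 4.4
ee_pos: [419.7, 156.8, 117.5]
tcp_rot: [[-0.371, 0.929, 0.0], [0.929, 0.371, 0.0], [-0.0, 0.0, -1.0]]
contact_force: [0.5, 1.1, -4.6]
finger_gap: 57.8
grasp_force: 44.4
t 4.4 pos [419.7 156.8 117.5] shift [37.8  9.9 -2.5] rot [ 0.   0.  -0.2] gap 57.8 grip 44.4
```

In the tool's units: 41 mm / 250 = 0.164, 38 mm / 250 = 0.152.

```bash
python3 shift.py '0.08 0.016 0 0 0 0 | 0.152 0.028 0 0 0 0 | 0.164 0.028 0 0 0 0 | 0.164 0.028 0 0 0 0';python3 go.py 414.9 195.5 60; python3 - <<'E'
from h import *
for n in("top","scene"):
    p=eyes.snapshot(n);print(n,[proj(p,X).round(1).tolist() for X in((414.9,195.5,13),(414.9,195.5,185))])
    x,y=proj(p,(414.9,195.5,80)).astype(int)
    im=cv2.resize(np.ascontiguousarray(p['pixels'][max(y-75,0):y+75,max(x-100,0):x+100,::-1]),None,fx=3,fy=3,interpolation=cv2.INTER_CUBIC)
    cv2.imwrite(f'pics/jam_{n}.png',im); print('crop origin',max(x-100,0),max(y-75,0))
E
```

```text
clock: 4.8
ee_pos: [411.4, 195.6, 117.2]
tcp_rot: [[-0.372, 0.928, -0.001], [0.928, 0.372, -0.0], [-0.0, -0.001, -1.0]]
contact_force: [0.0, -0.6, -4.8]
finger_gap: 58.4
grasp_force: 44.4
t 4.8 pos [411.4 195.6 117.2] shift [-1.4  3.2 57.2] rot [-0.   0.  -0.2] gap 58.4 grip 44.4
top [[224.8, 240.8], [205.6, 244.0]]
crop origin 118 166
scene [[287.8, 280.7], [282.6, 197.1]]
crop origin 185 175
```

In the tool's units: 64 mm / 250 = 0.256, 60 mm / 250 = 0.24.

```bash
python3 shift.py '-0.004 0.008 0.06 0 0 0 | -0.004 0.012 0.14 0 0 0 | -0.004 0.012 0.2 0 0 0 | -0.004 0.012 0.24 0 0 0 | -0.004 0.012 0.256 0 0 0';python3 shift.py '0 0 0.008 0 0 0 | 0 0 0.016 0 0 0 | 0 0 0.02 0 0 0 | 0 0 0.02 0 0 0';python3 go.py 414.9 195.5 47
```

```text
clock: 5.4
ee_pos: [414.8, 194.5, 52.4]
tcp_rot: [[-0.369, 0.929, -0.001], [0.929, 0.369, -0.001], [-0.0, -0.002, -1.0]]
contact_force: [0.0, 0.9, -3.0]
finger_gap: 57.8
grasp_force: 44.3
clock: 5.8
ee_pos: [415.2, 195.8, 48.6]
tcp_rot: [[-0.371, 0.929, 0.001], [0.929, 0.371, 0.0], [-0.0, 0.001, -1.0]]
contact_force: [-0.4, 0.0, -3.9]
finger_gap: 58.1
grasp_force: 44.4
t 5.8 pos [415.2 195.8  48.6] shift [-0.1 -0.4  1.6] rot [ 0.   0.  -0.2] gap 58.1 grip 44.4
```

In the tool's units: 2 mm / 250 = 0.008, 1 mm / 250 = 0.004.

```bash
python3 shift.py '0 0 0.004 0 0 0 | 0 0 0.008 0 0 0 | 0 0 0.008 0 0 0';python3 go.py 414.9 195.5 47; python3 shift.py '0 0 0 0 0 0 | 0 0 0 0 0 0 | 0 0 0 0 0 0 | 0 0 0 0 0 0' 85; python3 shift.py '0 0 -0.04 0 0 0 | 0 0 -0.12 0 0 0 | 0 0 -0.26 0 0 0 | 0 0 -0.42 0 0 0 | 0 0 -0.5 0 0 0';python3 go.py 496 -264 180
```

```text
clock: 6.1
ee_pos: [415.3, 195.8, 47.0]
tcp_rot: [[-0.371, 0.929, 0.001], [0.929, 0.371, -0.0], [-0.0, 0.001, -1.0]]
contact_force: [-3.5, -1.2, 4.4]
finger_gap: 58.2
grasp_force: 45.1
t 6.1 pos [415.3 195.8  47. ] shift [-0.2 -0.5 -0. ] rot [ 0.   0.  -0.2] gap 58.2 grip 45.1
clock: 6.5
ee_pos: [415.1, 195.8, 46.4]
tcp_rot: [[-0.371, 0.929, 0.0], [0.929, 0.371, 0.0], [0.0, 0.0, -1.0]]
contact_force: [-0.5, 0.7, -0.2]
finger_gap: 85.5
grasp_force: 0.0
clock: 7.0
ee_pos: [416.0, 196.7, 175.2]
tcp_rot: [[-0.371, 0.928, 0.004], [0.928, 0.371, 0.002], [-0.0, 0.004, -1.0]]
contact_force: [0.4, -0.4, 0.3]
finger_gap: 84.8
grasp_force: 0.0
t 7.0 pos [416.  196.7 175.2] shift [-457.5  -96.8   -5.1] rot [ 0.2  0.  -0.2] gap 84.8 grip 0.0
```

In the tool's units: -210 mm / 250 = -0.84, -165 mm / 250 = -0.66.

```bash
python3 shift.py '-0.12 0 0 0 0 0 | -0.3 -0.032 0 0 0 0 | -0.48 -0.072 0 0 0 0 | -0.66 -0.112 0 0 0 0 | -0.84 -0.16 0 0 0 0';python3 shift.py '-0.18 -0.048 0 0 0 0 | -0.36 -0.096 0 0 0 0 | -0.54 -0.14 0 0 0 0 | -0.7 -0.18 0 0 0 0 | -0.84 -0.208 0 0 0 0'; python3 go.py 496 -264 150
python3 - <<'E'
from h import *
for n in("top","scene"):
    p=eyes.snapshot(n)
    x,y=proj(p,(415,195,70)).astype(int);c=proj(p,(414.9,195.5,99))
    im=cv2.resize(np.ascontiguousarray(p['pixels'][y-60:y+60,x-70:x+70,::-1]),None,fx=4,fy=4,interpolation=cv2.INTER_CUBIC)
    cv2.drawMarker(im,(int((c[0]-x+70)*4),int((c[1]-y+60)*4)),(255,0,255),0,14,1)
    cv2.imwrite(f'pics/jam_{n}.png',im); globals()['i'+n]=im
    print(n,c, blobs(p,(45,60,60),(80,255,255),(x-40,y-40,x+40,y+40)))
    for q in blobs(p,(45,60,60),(80,255,255),(x-40,y-40,x+40,y+40)): print(onz(p,*q[0],99 if n=='top' else 95).round(1))
cv2.imwrite('pics/jamboth.png',cv2.resize(np.hstack([itop,iscene]),(800,343)))
E
```

```text
clock: 7.5
ee_pos: [455.9, -15.8, 172.4]
tcp_rot: [[-0.371, 0.929, 0.001], [0.929, 0.371, 0.0], [-0.001, 0.001, -1.0]]
contact_force: [1.3, 0.2, -0.1]
finger_gap: 84.8
grasp_force: 0.0
clock: 8.0
ee_pos: [485.0, -231.2, 172.1]
tcp_rot: [[-0.369, 0.929, 0.001], [0.929, 0.369, -0.0], [-0.001, 0.001, -1.0]]
contact_force: [0.1, 1.1, 0.8]
finger_gap: 84.9
grasp_force: 0.0
t 8.0 pos [ 485.  -231.2  172.1] shift [-34.6  -1.9  22.2] rot [ 0.   0.  -0.3] gap 84.9 grip 0.0
top [216.25687135 242.21249048] [([215.4, 243.3], [203, 230, 26, 25, 417])]
[412.6 197.2  99. ]
scene [285.3869086  241.91737376] [([284.9, 246.6], [268, 232, 34, 27, 592])]
[410.9 201.5  95. ]
```

View pics/jamboth.png

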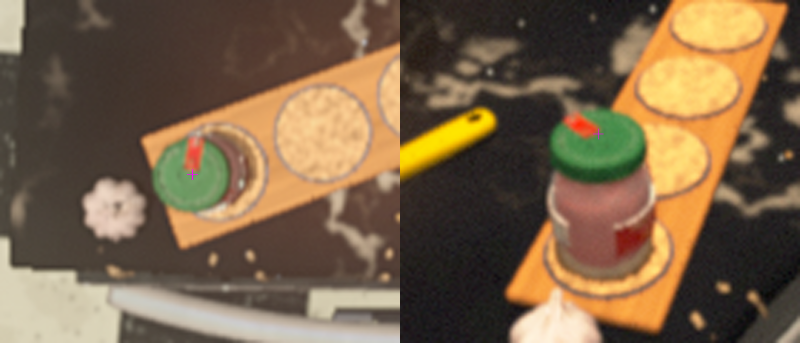

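The jam jar stands upright and centred on coaster 1. Its lid is within about 2 mm of the target mark at (193,174), and the garlic is undisturbed. The spice jar is next.

In the tool's units: -35 mm / 250 = -0.14, -32 mm / 250 = -0.128.

```bash
python3 shift.py '-0.08 -0.004 0 0 0 0 | -0.128 -0.008 0.02 0 0 0 | -0.14 -0.008 0.06 0 0 0 | -0.14 -0.008 0.08 0 0 0';python3 shift.py '0 0 0.08 0 0 0 | 0 0 0.18 0 0 0 | 0 0 0.28 0 0 0 | 0 0 0.36 0 0 0 | 0 0 0.4 0 0 0';python3 go.py 496 -264 51
```

```text
clock: 8.5
ee_pos: [495.8, -261.2, 149.9]
tcp_rot: [[-0.37, 0.929, -0.001], [0.929, 0.37, 0.001], [0.002, -0.001, -1.0]]
contact_force: [-0.2, 1.2, -0.9]
finger_gap: 85.2
grasp_force: 0.0
clock: 9.0
ee_pos: [495.0, -259.9, 49.0]
tcp_rot: [[-0.372, 0.928, -0.003], [0.928, 0.372, 0.002], [0.003, -0.002, -1.0]]
contact_force: [-0.0, 0.5, -0.4]
finger_gap: 85.3
grasp_force: 0.0
t 9.0 pos [ 495.  -259.9   49. ] shift [-4.2 -0.6 -2. ] rot [-0.1 -0.2 -0.2] gap 85.3 grip 0.0
```

In the tool's units: -4 mm / 250 = -0.016, -3 mm / 250 = -0.012.

```bash
python3 shift.py '-0.012 -0.004 0 0 0 0 | -0.016 -0.004 0 0 0 0 | -0.016 -0.004 0 0 0 0'; python3 shift.py '0 0 0 0 0 0 | 0 0 0 0 0 0 | 0 0 0 0 0 0 | 0 0 0 0 0 0 | 0 0 0 0 0 0' 25 30;python3 go.py 496 -264 51; python3 shift.py '0 0 -0.04 0 0 0 | 0 0 -0.12 0 0 0 | 0 0 -0.24 0 0 0 | 0 0 -0.36 0 0 0 | 0 0 -0.42 0 0 0';python3 go.py 448.6 112 155
```

```text
clock: 9.3
ee_pos: [497.7, -266.4, 52.6]
tcp_rot: [[-0.37, 0.929, 0.002], [0.929, 0.37, -0.001], [-0.002, 0.001, -1.0]]
contact_force: [0.6, 0.1, 0.4]
finger_gap: 85.1
grasp_force: 0.0
clock: 9.8
ee_pos: [497.1, -266.0, 51.8]
tcp_rot: [[-0.371, 0.929, 0.0], [0.929, 0.371, -0.0], [-0.0, 0.0, -1.0]]
contact_force: [-2.0, -0.2, 4.4]
finger_gap: 39.8
grasp_force: 29.8
t 9.8 pos [ 497.1 -266.    51.8] shift [ 2.3 -0.2  0.8] rot [ 0.   0.  -0.3] gap 39.8 grip 29.8
clock: 10.3
ee_pos: [498.0, -266.0, 159.6]
tcp_rot: [[-0.371, 0.929, 0.003], [0.929, 0.371, -0.001], [-0.002, 0.002, -1.0]]
contact_force: [1.4, 0.3, -0.9]
finger_gap: 39.9
grasp_force: 30.4
t 10.3 pos [ 498.  -266.   159.6] shift [369.4  94.4   3.9] rot [ 0.1  0.1 -0.2] gap 39.9 grip 30.4
```

In the tool's units: 175 mm / 250 = 0.7, 135 mm / 250 = 0.54.

```bash
python3 shift.py '0.08 0.02 0 0 0 0 | 0.22 0.056 0 0 0 0 | 0.38 0.096 0 0 0 0 | 0.54 0.136 0 0 0 0 | 0.7 0.176 0 0 0 0';python3 shift.py '0.16 0.04 0 0 0 0 | 0.32 0.08 0 0 0 0 | 0.48 0.12 0 0 0 0 | 0.62 0.16 0 0 0 0 | 0.7 0.184 0 0 0 0';python3 go.py 449.4 110 150;python3 shift.py '0.032 0.008 0 0 0 0 | 0.056 0.012 0 0 0 0 | 0.056 0.012 0 0 0 0';python3 go.py 449.4 110 66
```

```text
clock: 10.8
ee_pos: [472.4, -85.3, 156.7]
tcp_rot: [[-0.371, 0.929, 0.0], [0.929, 0.371, -0.0], [-0.0, 0.0, -1.0]]
contact_force: [0.3, 0.3, -2.5]
finger_gap: 40.0
grasp_force: 30.4
clock: 11.3
ee_pos: [449.9, 96.1, 157.0]
tcp_rot: [[-0.374, 0.927, 0.001], [0.927, 0.374, 0.001], [0.0, 0.001, -1.0]]
contact_force: [0.4, 0.1, -1.2]
finger_gap: 39.7
grasp_force: 30.4
t 11.3 pos [449.9  96.1 157. ] shift [13.1  4.8  7. ] rot [ 0. -0. -0.] gap 39.7 grip 30.4
clock: 11.6
ee_pos: [448.3, 106.4, 156.4]
tcp_rot: [[-0.37, 0.929, -0.0], [0.929, 0.37, -0.0], [-0.0, -0.0, -1.0]]
contact_force: [0.9, -0.4, -1.2]
finger_gap: 40.0
grasp_force: 30.4
t 11.6 pos [448.3 106.4 156.4] shift [ 3.   2.3 90.4] rot [-0.   0.  -0.3] gap 40.0 grip 30.4
```

In the tool's units: 85 mm / 250 = 0.34, 78 mm / 250 = 0.312.

```bash
python3 shift.py '0.004 0.004 0.08 0 0 0 | 0.008 0.008 0.18 0 0 0 | 0.012 0.008 0.26 0 0 0 | 0.012 0.008 0.312 0 0 0 | 0.012 0.008 0.34 0 0 0';python3 shift.py '0 0 0.008 0 0 0 | 0 0 0.016 0 0 0 | 0 0 0.016 0 0 0';python3 go.py 449.4 110 65
```

```text
clock: 12.1
ee_pos: [448.8, 108.9, 70.2]
tcp_rot: [[-0.369, 0.929, -0.002], [0.929, 0.369, -0.0], [0.0, -0.002, -1.0]]
contact_force: [1.0, -0.4, -1.2]
finger_gap: 40.1
grasp_force: 30.4
clock: 12.4
ee_pos: [449.6, 110.2, 67.9]
tcp_rot: [[-0.37, 0.929, 0.001], [0.929, 0.37, 0.0], [-0.0, 0.001, -1.0]]
contact_force: [-0.3, -0.9, -0.4]
finger_gap: 39.6
grasp_force: 30.4
t 12.4 pos [449.6 110.2  67.9] shift [-0.1 -0.3  2.9] rot [ 0.1  0.  -0.3] gap 39.6 grip 30.4
```

In the tool's units: 3 mm / 250 = 0.012, 1.5 mm / 250 = 0.006.

```bash
python3 shift.py '0 0 0.006 0 0 0 | 0 0 0.012 0 0 0 | 0 0 0.012 0 0 0';python3 shift.py '0 0 0 0 0 0 | 0 0 0 0 0 0 | 0 0 0 0 0 0 | 0 0 0 0 0 0' 85; python3 shift.py '0 0 -0.04 0 0 0 | 0 0 -0.14 0 0 0 | 0 0 -0.3 0 0 0 | 0 0 -0.48 0 0 0 | 0 0 -0.64 0 0 0';python3 go.py 648.5 -128 240
```

```text
clock: 12.7
ee_pos: [449.5, 110.3, 64.8]
tcp_rot: [[-0.371, 0.929, 0.001], [0.929, 0.371, 0.0], [-0.0, 0.001, -1.0]]
contact_force: [1.0, -0.3, 1.7]
finger_gap: 39.6
grasp_force: 30.4
clock: 13.1
ee_pos: [449.1, 110.2, 64.3]
tcp_rot: [[-0.371, 0.929, -0.0], [0.929, 0.371, 0.0], [0.0, 0.0, -1.0]]
contact_force: [0.1, 0.3, -0.5]
finger_gap: 84.9
grasp_force: 0.0
clock: 13.6
ee_pos: [448.9, 110.6, 227.2]
tcp_rot: [[-0.371, 0.928, 0.001], [0.928, 0.371, 0.0], [-0.0, 0.001, -1.0]]
contact_force: [1.2, -0.8, -0.1]
finger_gap: 85.3
grasp_force: 0.0
t 13.6 pos [448.9 110.6 227.2] shift [-295.7   96.7  -12.6] rot [ 0.1  0.  -0.2] gap 85.3 grip 0.0
```

In the tool's units: -205 mm / 250 = -0.82, -165 mm / 250 = -0.66.

```bash
python3 shift.py '-0.12 0 0 0 0 0 | -0.3 0 0 0 0 0 | -0.48 0 0 0 0 0 | -0.66 0.04 0 0 0 0 | -0.82 0.12 0 0 0 0';python3 shift.py '-0.16 0.08 0 0 0 0 | -0.28 0.16 0 0 0 0 | -0.352 0.22 0.02 0 0 0 | -0.364 0.256 0.04 0 0 0 | -0.364 0.264 0.04 0 0 0';python3 go.py 648.5 -128 210
python3 - <<'E'
from h import *
for n in("top","scene"):
    p=eyes.snapshot(n)
    ims=[]
    for X in((620,-170,150),(449,112,60)):
        x,y=proj(p,X).astype(int);x=max(x,70);y=max(y,60)
        ims.append(cv2.resize(np.ascontiguousarray(p['pixels'][y-60:y+60,x-70:x+70,::-1]),(400,343),interpolation=cv2.INTER_CUBIC)[:290])
    globals()['i'+n]=np.hstack(ims)
cv2.imwrite('pics/m.png',np.vstack([itop,iscene]))
E
```

```text
clock: 14.1
ee_pos: [553.2, -72.2, 225.6]
tcp_rot: [[-0.368, 0.93, 0.001], [0.93, 0.368, -0.002], [-0.002, 0.0, -1.0]]
contact_force: [0.5, -0.0, 0.7]
finger_gap: 85.0
grasp_force: 0.0
clock: 14.6
ee_pos: [648.0, -128.2, 213.2]
tcp_rot: [[-0.371, 0.929, -0.002], [0.929, 0.371, 0.002], [0.002, -0.001, -1.0]]
contact_force: [-0.8, 1.1, 0.6]
finger_gap: 84.9
grasp_force: 0.0
t 14.6 pos [ 648.  -128.2  213.2] shift [-0.1  0.6  3.2] rot [-0.1 -0.1 -0.2] gap 84.9 grip 0.0
```

View pics/m.png

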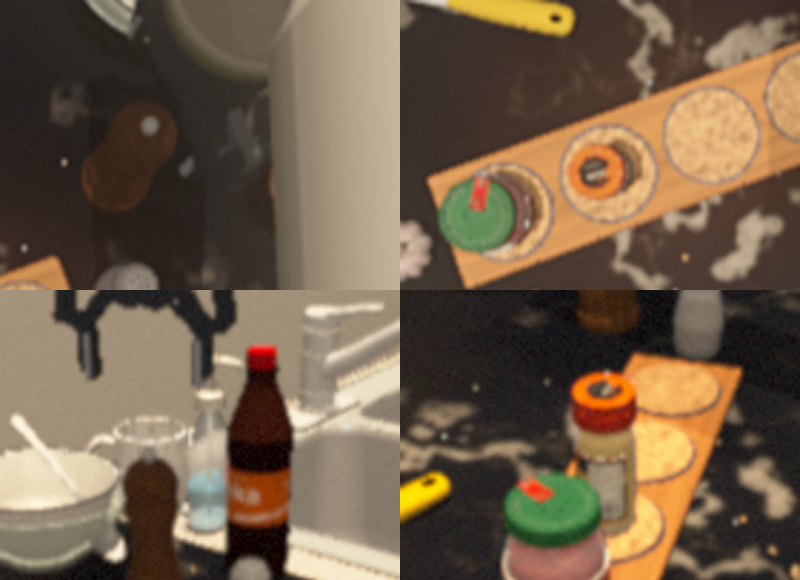

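The spice jar stands centred on coaster 2, and in the scene view the fingers straddle the mill at (90–205,350). The top view of the gripper is unclear, so I'll check the whole picture.

```bash
python3 - <<'E'
from h import *
p=eyes.snapshot("top")
im=np.ascontiguousarray(p['pixels'][:,:,::-1])
for X,c in(((648,-128,213),(255,0,255)),((648.5,-128,168),(0,255,255)),((648.5,-128,0),(255,255,0))):
    q=proj(p,X);print(q);cv2.drawMarker(im,tuple(q.round().astype(int).tolist()),c,0,9,1)
cv2.imwrite('pics/t2.png',cv2.resize(im[0:300,200:600],(800,600)))
E
```

```text
[382.82363583 123.55452695]
[377.9565592  129.63571582]
[364.02747917 147.77746459]
```

View pics/t2.png

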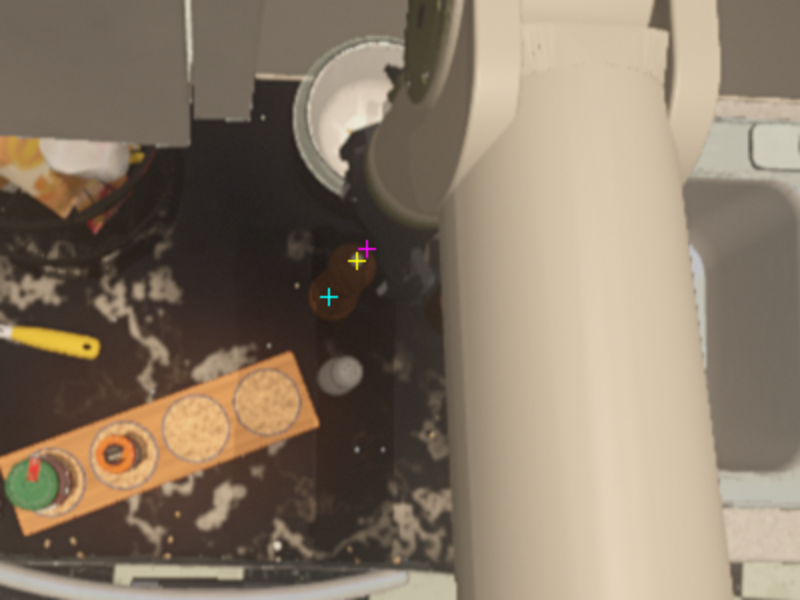

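In the top view the knob sits on the yellow mark (357,261). The gripper body is above and behind it because it is higher up, which agrees with the projection. I'll descend on the mill.

```bash
python3 shift.py '0 0 0.06 0 0 0 | 0 0 0.14 0 0 0 | 0 0 0.22 0 0 0 | 0 0 0.3 0 0 0 | 0 0 0.352 0 0 0';python3 shift.py '0 0 0.004 0 0 0 | 0 0 0.004 0 0 0 | 0 0 0.004 0 0 0';python3 shift.py '0 0 0 0 0 0 | 0 0 0 0 0 0 | 0 0 0 0 0 0 | 0 0 0 0 0 0 | 0 0 0 0 0 0' 30 35;python3 go.py 482.4 28.6 180
```

```text
clock: 15.25
ee_pos: [646.5, -128.8, 124.3]
tcp_rot: [[-0.371, 0.929, -0.002], [0.929, 0.371, 0.0], [0.001, -0.002, -1.0]]
contact_force: [-0.8, -0.3, -0.4]
finger_gap: 85.3
grasp_force: 0.0
clock: 15.55
ee_pos: [648.6, -129.1, 126.6]
tcp_rot: [[-0.371, 0.929, 0.002], [0.929, 0.371, -0.0], [-0.001, 0.002, -1.0]]
contact_force: [0.2, 0.3, -0.3]
finger_gap: 84.6
grasp_force: 0.0
clock: 16.05
ee_pos: [648.5, -129.3, 126.3]
tcp_rot: [[-0.37, 0.929, 0.002], [0.929, 0.37, -0.0], [-0.001, 0.001, -1.0]]
contact_force: [-1.4, 0.5, 5.7]
finger_gap: 46.8
grasp_force: 36.0
t 16.05 pos [ 648.5 -129.3  126.3] shift [208.1 -95.7 -54. ] rot [ 0.1  0.  -0.3] gap 46.8 grip 36.0
```

In the tool's units: -95 mm / 250 = -0.38, -80 mm / 250 = -0.32.

```bash
python3 shift.py '0 0 -0.04 0 0 0 | 0 0 -0.12 0 0 0 | 0 0 -0.22 0 0 0 | 0 0 -0.32 0 0 0 | 0 0 -0.38 0 0 0';python3 shift.py '0.04 -0.06 0 0 0 0 | 0.12 -0.18 0 0 0 0 | 0.24 -0.3 0 0 0 0 | 0.38 -0.36 0 0 0 0 | 0.52 -0.38 0 0 0 0';python3 go.py 482.8 27.5 200
```

```text
clock: 16.55
ee_pos: [648.4, -129.0, 222.6]
tcp_rot: [[-0.371, 0.929, 0.002], [0.929, 0.371, -0.0], [-0.001, 0.002, -1.0]]
contact_force: [-0.4, -0.3, -2.5]
finger_gap: 46.5
grasp_force: 36.5
clock: 17.05
ee_pos: [509.3, -43.9, 220.0]
tcp_rot: [[-0.368, 0.93, -0.001], [0.93, 0.368, -0.001], [-0.0, -0.002, -1.0]]
contact_force: [0.4, 1.1, -1.6]
finger_gap: 46.7
grasp_force: 36.9
t 17.05 pos [509.3 -43.9 220. ] shift [76.2  1.7 20. ] rot [-0.1  0.  -0.4] gap 46.7 grip 36.9
```

Units first: shifts go in shares of 250 mm and turns go in shares of 360 degrees. So 77 mm / 250 = 0.308, 70 mm / 250 = 0.28.

```bash
python3 shift.py '0.12 0 0 0 0 0 | 0.22 0.004 0 0 0 0 | 0.28 0.004 0 0 0 0 | 0.308 0.004 0 0 0 0 | 0.308 0.004 0 0 0 0';python3 go.py 482.8 27.5 143;python3 shift.py '0 0 0.06 0 0 0 | 0 0 0.14 0 0 0 | 0 0 0.208 0 0 0 | 0 0 0.264 0 0 0 | 0 0 0.296 0 0 0';python3 shift.py '0 0 0.004 0 0 0 | 0 0 0.004 0 0 0';python3 go.py 482.8 27.5 139.3
```

```text
clock: 17.55
ee_pos: [483.9, 28.5, 220.3]
tcp_rot: [[-0.371, 0.928, -0.0], [0.928, 0.371, -0.0], [0.0, -0.0, -1.0]]
contact_force: [-0.4, -0.2, -1.6]
finger_gap: 46.7
grasp_force: 36.9
t 17.55 pos [483.9  28.5 220.3] shift [-0.5 -1.4 77.3] rot [-0.  -0.  -0.2] gap 46.7 grip 36.9
clock: 18.05
ee_pos: [483.7, 27.1, 144.9]
tcp_rot: [[-0.369, 0.929, -0.002], [0.929, 0.369, 0.0], [0.001, -0.002, -1.0]]
contact_force: [0.1, 0.2, -2.3]
finger_gap: 46.6
grasp_force: 37.0
clock: 18.25
ee_pos: [484.3, 28.1, 145.6]
tcp_rot: [[-0.37, 0.929, 0.0], [0.929, 0.37, 0.0], [0.0, 0.0, -1.0]]
contact_force: [-0.8, -0.1, -2.1]
finger_gap: 46.6
grasp_force: 37.0
t 18.25 pos [484.3  28.1 145.6] shift [-0.  -1.6  6.3] rot [ 0.  -0.  -0.3] gap 46.6 grip 37.0
```

In the tool's units: 6.5 mm / 250 = 0.026, 6 mm / 250 = 0.024.

```bash
python3 shift.py '0 -0.004 0.008 0 0 0 | 0 -0.004 0.016 0 0 0 | 0 -0.004 0.024 0 0 0 | 0 -0.004 0.026 0 0 0 | 0 -0.004 0.026 0 0 0';python3 go.py 482.8 27.5 139.3
```

```text
clock: 18.75
ee_pos: [483.3, 27.9, 139.2]
tcp_rot: [[-0.371, 0.929, 0.001], [0.929, 0.371, -0.0], [-0.0, 0.001, -1.0]]
contact_force: [-1.2, -0.5, 2.6]
finger_gap: 46.7
grasp_force: 37.3
t 18.75 pos [483.3  27.9 139.2] shift [-0.2 -0.6 -0.1] rot [ 0.   0.  -0.2] gap 46.7 grip 37.3
```

In the tool's units: -135 mm / 250 = -0.54, -115 mm / 250 = -0.46.

```bash
python3 shift.py '0 0 0 0 0 0 | 0 0 0 0 0 0 | 0 0 0 0 0 0 | 0 0 0 0 0 0' 85; python3 shift.py '0 0 -0.04 0 0 0 | 0 0 -0.14 0 0 0 | 0 0 -0.3 0 0 0 | 0 0 -0.46 0 0 0 | 0 0 -0.54 0 0 0';python3 go.py 634.5 -275.5 270
```

```text
clock: 19.15
ee_pos: [483.1, 27.9, 138.8]
tcp_rot: [[-0.371, 0.929, 0.0], [0.929, 0.371, 0.0], [0.0, 0.0, -1.0]]
contact_force: [-0.4, -0.5, 0.5]
finger_gap: 85.2
grasp_force: 0.0
clock: 19.65
ee_pos: [484.1, 28.4, 278.3]
tcp_rot: [[-0.371, 0.929, 0.005], [0.929, 0.371, -0.0], [-0.002, 0.005, -1.0]]
contact_force: [0.3, 0.3, 0.1]
finger_gap: 85.0
grasp_force: 0.0
t 19.65 pos [484.1  28.4 278.3] shift [-338.    26.9    9.1] rot [ 0.3  0.1 -0.2] gap 85.0 grip 0.0
```

In the tool's units: -205 mm / 250 = -0.82, -165 mm / 250 = -0.66.

```bash
python3 shift.py '-0.12 0 0 0 0 0 | -0.3 0.012 0 0 0 0 | -0.48 0.024 0 0 0 0 | -0.66 0.04 0 0 0 0 | -0.82 0.06 0 0 0 0';python3 shift.py '-0.18 0.016 0 0 0 0 | -0.36 0.032 0 0 0 0 | -0.46 0.044 0 0 0 0 | -0.524 0.052 0 0 0 0 | -0.532 0.052 0 0 0 0';python3 go.py 634.3 -275.5 180
python3 - <<'E'
from h import *
ims=[]
for n in("top","scene"):
    p=eyes.snapshot(n)
    x,y=proj(p,(590,-200,150) if n=='top' else (520,-60,150)).astype(int);x=min(max(x,100),540);y=max(y,75)
    print(n,x-100,y-75)
    ims.append(cv2.resize(np.ascontiguousarray(p['pixels'][y-75:y+75,x-100:x+100,::-1]),(400,300),interpolation=cv2.INTER_CUBIC))
cv2.imwrite('pics/b2.png',np.hstack(ims))
E
```

```text
clock: 20.15
ee_pos: [573.4, -159.5, 274.6]
tcp_rot: [[-0.369, 0.929, 0.001], [0.929, 0.369, -0.001], [-0.001, 0.0, -1.0]]
contact_force: [0.5, 0.2, 0.3]
finger_gap: 85.0
grasp_force: 0.0
clock: 20.65
ee_pos: [634.2, -278.1, 273.2]
tcp_rot: [[-0.368, 0.93, -0.001], [0.93, 0.368, 0.0], [0.0, -0.001, -1.0]]
contact_force: [0.0, 0.2, 0.3]
finger_gap: 85.2
grasp_force: 0.0
t 20.65 pos [ 634.2 -278.1  273.2] shift [ 2.4  1.1 93.2] rot [-0.  -0.  -0.4] gap 85.2 grip 0.0
top 310 86
scene 226 72
```

View pics/b2.png

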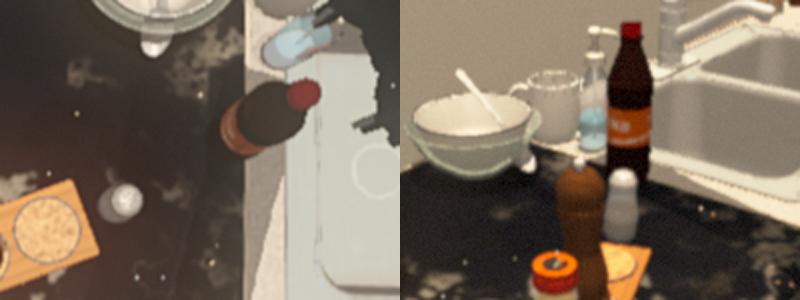

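The mill stands upright on coaster 3. The bottle is undisturbed with its cap at (304,95), and the gripper is in position above it, so I'll descend on the neck.

In the tool's units: 90 mm / 250 = 0.36, 75 mm / 250 = 0.3.

```bash
python3 shift.py '0.004 0 0.06 0 0 0 | 0.008 0 0.14 0 0 0 | 0.008 0.004 0.22 0 0 0 | 0.008 0.004 0.3 0 0 0 | 0.008 0.004 0.36 0 0 0';python3 shift.py '0 0 0.004 0 0 0 | 0 0 0.004 0 0 0';python3 go.py 634.3 -275.5 180;python3 shift.py '0 0 0 0 0 0 | 0 0 0 0 0 0 | 0 0 0 0 0 0 | 0 0 0 0 0 0 | 0 0 0 0 0 0' 15 60;python3 go.py 516.1 -54.9 300
```

```text
clock: 21.25
ee_pos: [634.1, -271.7, 183.3]
tcp_rot: [[-0.372, 0.928, -0.0], [0.928, 0.372, 0.001], [0.001, -0.0, -1.0]]
contact_force: [0.9, 0.5, -0.5]
finger_gap: 85.2
grasp_force: 0.0
clock: 21.45
ee_pos: [634.5, -272.9, 183.5]
tcp_rot: [[-0.371, 0.929, 0.0], [0.929, 0.371, 0.0], [-0.0, 0.0, -1.0]]
contact_force: [0.2, -0.7, 0.9]
finger_gap: 85.1
grasp_force: 0.0
t 21.45 pos [ 634.5 -272.9  183.5] shift [-2.3 -1.1  3.5] rot [ 0.   0.  -0.2] gap 85.1 grip 0.0
clock: 21.95
ee_pos: [634.6, -273.7, 183.5]
tcp_rot: [[-0.37, 0.929, 0.001], [0.929, 0.37, -0.0], [-0.001, 0.0, -1.0]]
contact_force: [-1.3, 0.1, 2.7]
finger_gap: 28.7
grasp_force: 59.9
t 21.95 pos [ 634.6 -273.7  183.5] shift [ 247.1  -29.  -116.7] rot [ 0.   0.  -0.3] gap 28.7 grip 59.9
```

In the tool's units: -105 mm / 250 = -0.42, -80 mm / 250 = -0.32.

```bash
python3 shift.py '0 0 -0.032 0 0 0 | 0 0 -0.1 0 0 0 | 0 0 -0.2 0 0 0 | 0 0 -0.32 0 0 0 | 0 0 -0.42 0 0 0';python3 shift.py '0 0 -0.04 0 0 0 | 0 0 -0.048 0 0 0';python3 go.py 515.5 -53.4 300
```

```text
clock: 22.45
ee_pos: [634.3, -273.2, 289.1]
tcp_rot: [[-0.371, 0.929, -0.0], [0.929, 0.371, 0.001], [0.001, -0.0, -1.0]]
contact_force: [0.4, 0.2, -3.2]
finger_gap: 28.7
grasp_force: 59.5
clock: 22.65
ee_pos: [634.9, -273.3, 300.8]
tcp_rot: [[-0.371, 0.929, 0.002], [0.929, 0.371, -0.0], [-0.001, 0.001, -1.0]]
contact_force: [0.0, -0.9, -3.8]
finger_gap: 28.5
grasp_force: 59.7
t 22.65 pos [ 634.9 -273.3  300.8] shift [248.5 -29.4   0.5] rot [ 0.1  0.1 -0.2] gap 28.5 grip 59.7
```

In the tool's units: 100 mm / 250 = 0.4, 75 mm / 250 = 0.3.

```bash
python3 shift.py '0.032 -0.02 0 0 0 0 | 0.1 -0.048 0 0 0 0 | 0.2 -0.08 0 0 0 0 | 0.3 -0.104 0 0 0 0 | 0.4 -0.116 0 0 0 0';python3 shift.py '0.108 0 0 0 0 0 | 0.216 0 0 0 0 0 | 0.32 0 0 0 0 0 | 0.42 0 0 0 0 0 | 0.5 0 0 0 0 0';python3 shift.py '0.048 0 0 0 0 0 | 0.08 0 0 0 0 0 | 0.096 0 0 0 0 0 | 0.096 0 0 0 0 0';python3 go.py 515.5 -53.4 210
```

```text
clock: 23.15
ee_pos: [568.8, -190.8, 297.6]
tcp_rot: [[-0.37, 0.929, -0.003], [0.929, 0.37, 0.001], [0.002, -0.003, -1.0]]
contact_force: [0.1, -0.2, -4.3]
finger_gap: 28.8
grasp_force: 60.0
clock: 23.65
ee_pos: [522.9, -73.5, 298.2]
tcp_rot: [[-0.372, 0.928, -0.003], [0.928, 0.372, 0.001], [0.002, -0.002, -1.0]]
contact_force: [0.2, 0.6, -4.1]
finger_gap: 28.8
grasp_force: 59.9
clock: 24.05
ee_pos: [515.3, -53.1, 299.7]
tcp_rot: [[-0.37, 0.929, -0.0], [0.929, 0.37, 0.0], [0.0, -0.0, -1.0]]
contact_force: [-0.3, -0.8, -3.5]
finger_gap: 28.8
grasp_force: 59.9
t 24.05 pos [515.3 -53.1 299.7] shift [-0.3  0.1 89.7] rot [-0.  -0.  -0.3] gap 28.8 grip 59.9
```

Before lowering, I'll measure where the bottle hangs and check that it's vertical.

In the tool's units: 78 mm / 250 = 0.312, 70 mm / 250 = 0.28.

```bash
python3 shift.py '0 0 0.06 0 0 0 | 0 0 0.14 0 0 0 | 0 0 0.22 0 0 0 | 0 0 0.28 0 0 0 | 0 0 0.312 0 0 0';python3 go.py 515.5 -53.4 198;python3 - <<'E'
from h import *
ims=[]
for n in("top","scene"):
    p=eyes.snapshot(n)
    x,y=proj(p,(510,-40,130)).astype(int);c=proj(p,(516.1,-54.9,13))
    im=cv2.resize(np.ascontiguousarray(p['pixels'][y-75:y+75,x-75:x+75,::-1]),(400,400),interpolation=cv2.INTER_CUBIC)
    cv2.drawMarker(im,tuple(((c-[x-75,y-75])*400/150).astype(int).tolist()),(255,0,255),0,12,1);ims.append(im)
cv2.imwrite('pics/c4.png',np.hstack(ims))
E
```

```text
clock: 24.55
ee_pos: [514.8, -54.1, 220.2]
tcp_rot: [[-0.369, 0.929, -0.002], [0.929, 0.369, 0.0], [0.001, -0.002, -1.0]]
contact_force: [0.3, -0.2, -3.3]
finger_gap: 29.2
grasp_force: 59.8
t 24.55 pos [514.8 -54.1 220.2] shift [ 0.3  0.9 22.2] rot [-0.1 -0.1 -0.3] gap 29.2 grip 59.8
```

View pics/c4.png

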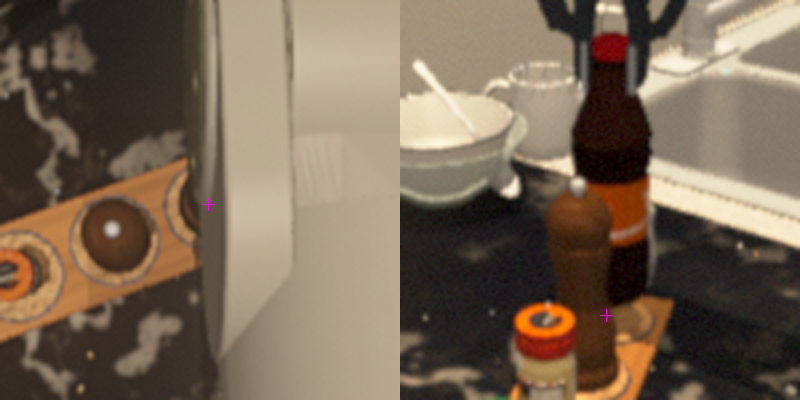

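The bottle hangs upright over coaster 4, and the mill is centred on coaster 3. I'll lower it onto the cork.

In the tool's units: 19 mm / 250 = 0.076, 17 mm / 250 = 0.068.

```bash
python3 shift.py '0 0 0.024 0 0 0 | 0 0 0.048 0 0 0 | 0 0 0.068 0 0 0 | 0 0 0.076 0 0 0 | 0 0 0.076 0 0 0';python3 go.py 515.5 -53.4 196.5
```

```text
clock: 25.15
ee_pos: [515.1, -52.9, 202.5]
tcp_rot: [[-0.371, 0.929, -0.0], [0.929, 0.371, 0.0], [0.0, -0.0, -1.0]]
contact_force: [-0.9, 0.9, -4.1]
finger_gap: 28.6
grasp_force: 60.0
t 25.15 pos [515.1 -52.9 202.5] shift [-0.7  0.2  6. ] rot [-0.  -0.  -0.2] gap 28.6 grip 60.0
```

In the tool's units: 6 mm / 250 = 0.024, 5.5 mm / 250 = 0.022.

```bash
python3 shift.py '-0.004 0 0.008 0 0 0 | -0.004 0 0.016 0 0 0 | -0.004 0 0.022 0 0 0 | -0.004 0 0.024 0 0 0 | -0.004 0 0.024 0 0 0';python3 go.py 515.5 -53.4 196.5
```

```text
clock: 25.65
ee_pos: [515.6, -53.8, 196.8]
tcp_rot: [[-0.371, 0.929, -0.0], [0.929, 0.371, 0.0], [0.0, -0.0, -1.0]]
contact_force: [-0.4, -0.4, -3.6]
finger_gap: 28.2
grasp_force: 60.0
t 25.65 pos [515.6 -53.8 196.8] shift [0.4 0.1 0.3] rot [-0.  -0.  -0.2] gap 28.2 grip 60.0
```

Not in contact yet: the force still shows the full weight. I'll edge down further.

In the tool's units: 1.5 mm / 250 = 0.006, 1.4 mm / 250 = 0.0056.

```bash
python3 shift.py '0 0 0.0028 0 0 0 | 0 0 0.0056 0 0 0 | 0 0 0.006 0 0 0 | 0 0 0.006 0 0 0';python3 go.py 515.5 -53.4 196.5
```

```text
clock: 26.05
ee_pos: [516.0, -53.9, 196.4]
tcp_rot: [[-0.371, 0.929, 0.001], [0.929, 0.371, -0.0], [-0.001, 0.001, -1.0]]
contact_force: [-3.0, -0.6, 5.4]
finger_gap: 29.1
grasp_force: 60.8
t 26.05 pos [516.  -53.9 196.4] shift [ 0.6 -0.3 -0.1] rot [ 0.1  0.1 -0.3] gap 29.1 grip 60.8
```

Contact. I'll release, rise straight up and move away to look.

In the tool's units: -210 mm / 250 = -0.84, -165 mm / 250 = -0.66.

```bash
python3 shift.py '0 0 0 0 0 0 | 0 0 0 0 0 0 | 0 0 0 0 0 0 | 0 0 0 0 0 0' 85; python3 shift.py '0 0 -0.04 0 0 0 | 0 0 -0.12 0 0 0 | 0 0 -0.24 0 0 0 | 0 0 -0.34 0 0 0 | 0 0 -0.38 0 0 0';python3 shift.py '-0.12 0 0 0 0 0 | -0.3 0 0 0 0 0 | -0.48 0 0 0 0 0 | -0.66 0 0 0 0 0 | -0.84 0 0 0 0 0';python3 shift.py '-0.08 0 0 0 0 0 | -0.12 0 0 0 0 0 | -0.12 0 0 0 0 0';python3 - <<'E'
from h import *
V={n:eyes.snapshot(n) for n in("top","scene")}
ims=[]
for n,p in V.items():
    x,y=proj(p,(470,60,90)).astype(int)
    im=cv2.resize(np.ascontiguousarray(p['pixels'][y-90:y+90,x-110:x+110,::-1]),None,fx=3.6,fy=3.3,interpolation=cv2.INTER_CUBIC)
    for X in((516.1,-54.9,236),(482.4,28.6,181),(448.6,112,118),(414.9,195.5,99)):
        c=proj(p,X)-[x-110,y-90];cv2.drawMarker(im,(int(c[0]*3.6),int(c[1]*3.3)),(255,0,255),0,8,1)
    cv2.imwrite(f'pics/f_{n}.png',im)
t=V['top']
for n,lo,hi,z,X in(('bottle',(170,120,80),(180,255,255),236,(516,-55,236)),('jam',(45,60,60),(80,255,255),99,(415,195,99))):
    x,y=proj(t,X).astype(int);print(n,[(onz(t,*q[0],z).round(1),q[1]) for q in blobs(t,lo,hi,(x-30,y-30,x+30,y+30),10)])
E
```

```text
clock: 26.45
ee_pos: [515.7, -53.8, 195.3]
tcp_rot: [[-0.371, 0.929, 0.0], [0.929, 0.371, 0.0], [0.0, 0.0, -1.0]]
contact_force: [0.1, -0.0, 0.1]
finger_gap: 84.0
grasp_force: 0.0
clock: 26.95
ee_pos: [516.7, -53.6, 293.6]
tcp_rot: [[-0.371, 0.929, 0.004], [0.929, 0.371, -0.001], [-0.002, 0.004, -1.0]]
contact_force: [0.9, 0.6, 0.6]
finger_gap: 85.2
grasp_force: 0.0
clock: 27.45
ee_pos: [593.7, -250.7, 289.9]
tcp_rot: [[-0.371, 0.929, -0.001], [0.929, 0.371, -0.0], [0.0, -0.001, -1.0]]
contact_force: [0.7, 0.6, 0.9]
finger_gap: 84.8
grasp_force: 0.0
clock: 27.75
ee_pos: [604.5, -277.4, 289.3]
tcp_rot: [[-0.369, 0.929, -0.001], [0.929, 0.369, 0.001], [0.001, -0.001, -1.0]]
contact_force: [-0.6, 0.5, -0.2]
finger_gap: 85.2
grasp_force: 0.0
bottle []
jam [(array([412.8, 197.4,  99. ]), [203, 230, 26, 25, 420])]
```

View pics/f_top.png

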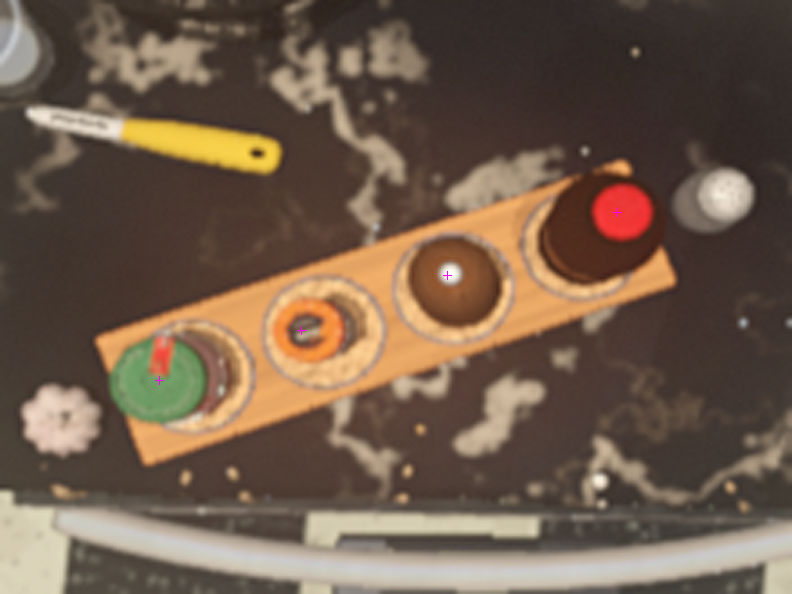

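View pics/f_scene.png

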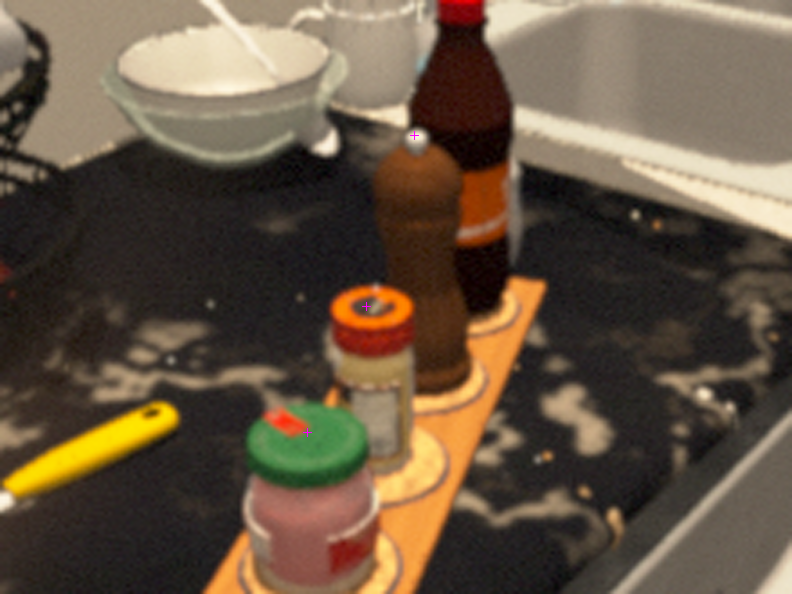

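All four stand in order on their coasters, and the salt and garlic haven't moved. The spice cap (309,330) is slightly right of its mark (301,331), so I'll work out that offset before handing in.

```bash
python3 - <<'E'
from h import *
p=eyes.snapshot("top");x,y=proj(p,(470,60,90)).astype(int)
W=lambda a,b,z:onz(p,a/3.6+x-110-.36,b/3.3+y-90-.35,z).round(1)[:2]
for n,c,o,z in(('bottle',(589,237),(623,212),236),('mill',(454.5,289),(450,273),181),('spice',(324.5,331.5),(309,330),118),('jam',(196,376),(159,380),99)):
    C,O=W(*c,13),W(*o,z);print(n,'coaster',C,'obj',O,'err',(O-C).round(1),np.linalg.norm(O-C).round(1))
E
```

```text
bottle coaster [521.4 -59.5] obj [517.1 -56.8] err [-4.3  2.7] 5.1
mill coaster [481.5  27.8] obj [484.6  28.2] err [3.1 0.4] 3.1
spice coaster [448.9 111.2] obj [449.7 108.7] err [ 0.8 -2.5] 2.6
jam coaster [415.4 192.6] obj [415.7 196.5] err [0.3 3.9] 3.9
```

```bash
python3 -c "
from plant import bot, eyes, monitor, job_done
print(job_done())"
```

```text
the job is handed in; nothing more can be done
None
```

I handed the job in after about 28 s of robot time: from the salt shaker's end stand the bottle, pepper mill, spice jar and jam jar, each upright and about 5 mm or less from its coaster's centre by the last picture, with the salt shaker and garlic where they were; no verdict came back.

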